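# Power up the call console and hold its pairing bar

## Robot

A 6-joint arm with a two-finger parallel gripper is mounted at the origin on a cart in front of the work surface, level with it; the furniture and walls round the work are solid. World frame = base frame: x ahead of the robot, y to its left, z up, the work surface at z = 0. Lengths are in m, angles in rad, forces in N, time in s.
With the tool pointing down it reaches from about 0.3 to 0.85 m from the base axis. Payload 5.4 kg.
Tool frame: the origin (TCP) lies midway between the tips of the shut fingers; the grasp point (between the pads) lies 19 mm behind it; z points along the fingers, y is the line along which they close (so a half turn about z gives the same grasp; the last joint's range is limited). The gripper opens to 85 mm and grips with 20 to 120 N. Pads are 22 mm wide; open, the fingers measure 114 mm over their backs; the gripper's body (76 mm by 85 mm) begins 54 mm behind the grasp point. The pads swing forward as they close: fully open they stand 13 mm farther back than shut.
Start: joints at [1.09, 0.158, 1.597, -0, 1.386, -0.21], TCP at [0.154, 0.554, 0.21] pointing down, gripper open.
Joint ranges: [-2.91, 2.91], [-0.94, 2.29], [0.18, 2.7], [-1.29, 4.43], [0.17, 2.64], [-3, 3]. Speed limits (rad/s): [2.57, 2.57, 3.14, 3.14, 3.14, 3.14].

## Interface

Orientations are given as a 3x3 rotation matrix whose columns are the frame's x, y, z axes.
In Python, from workcell import * gives the robot as it stands.
- The arm moves only by the tool jog_arm, never from a script. Its argument "moves" is text: rows parted by semicolons, each of 5 numbers parted by spaces: the opening, from 0 (shut) to 1 (fully open), then the shift along the world's x, y, z in cm, then the turn about the world's z in rad. A call has 1 to 10 rows; each row is the pose to reach, as a shift and turn from the pose commanded when the call began; what a row does not reach only later rows make up. A row lasts 1/8 s, in which the tool goes at most 62.5 mm and 10.7 degrees, less where a joint would pass 70% of its speed; a pose out of reach is approached as far as the arm can. A call with a gripper value outside its range is refused whole. The fingers move at their own pace and stop on an object; "newtons" is the grip in N (left out, the last holds). Time passes only in rows, so rows that repeat a pose let the fingers close. It gives the time, the measured TCP pose, the force, the opening and the grip force at its end, in the units of the state.
- read_state(): the state, without advancing time (a new reading comes with each control period).
- read_camera(name): name is "scene" or "side" or "wrist"; returns the picture (480x640x3 uint8, red, green, blue); there is no depth.
- get_calibration(name): a dict with "fx", "fy", "cx", "cy" (pixels), "extrinsics" (4x4, takes a point from camera to world coordinates). Camera axes: x right, y down, z forward; pixel columns grow to the right and rows downward; lengths in m; the calibration is good to about 2 mm. A picture is of the moment at which its call begins: read the wrist's pose just before it. get_calibration takes no time and is no camera call; for the wrist camera it gives the pose at the moment of the call.
- finish_job(): hands the job in; it is judged then, once.
The state is a dict: "t": time; "q": joint angles; "dq": joint speeds; "joint_torque": joint torques, N m; "eef_pos": TCP position; "tcp_rot": TCP orientation; "wrist_force": force on the tool from outside, world axes, zero at the start; "ft_torque": the same for the moment, N m; "opening": opening from 0.0 (shut) to 1.0 (fully open); "gripper_force": force on a finger pad.
Only numpy, scipy, OpenCV 4.12 (cv2) and the standard library are available. Lean on these libraries where they do the work, as an engineer would, in place of code of your own. Each camera call takes 0.05 s, during which the arm holds its last target. There are 200 camera calls.

## Task

Start the call console by pressing only: push down the raised half of the rocker on the power box so that it is fully switched over, then push the round key on the console all the way in (it stays in), and then push the long bar key fully down and keep it down: your program finishes while the closed fingers are still holding the bar down. Keep to this order and leave the square key alone. Do not lift or push away the power box or the loose things on the desk.

Things in the scene. Friction and masses are not known exactly. Their poses are not given: they have to be found in the camera images.
- rocker_raised (a point): Where to press the white V-shaped rocker (56 x 30 mm): a point on top of its raised half, 20 mm out from the pivot; that half is 28 mm long, 30 mm wide and stands up at 0.32 rad, the other lies level. Moves with the rocker. Pushed over, the half lies level at the height of rocker_pivot. 2 to 3 N at its outer end moves it; it stays where left. Press here or farther out, not over the pivot.
- rocker_pivot (a point): Middle of the rocker, on its pivot line at the bottom of the V, 47 mm above the desk, 5 mm above the black frame round it; does not move with the rocker. The direction from here to rocker_raised, seen from above, is the power box's own +y. The box's x axis is the pivot line.
- rocker (a joint): Angle of the rocker: about 0 (off, raised half up; it may start up to 0.05) to 0.32 rad (fully switched over, on).
- power_box: Grey desktop power box, 126 (x) x 76 (y) x 40 mm, 0.9 kg, standing loose on rubber feet, left of the console. Origin at the centre of its underside. The rocker is 22 mm toward its -x end, two black charging ports are toward +x (the far end, within 0.8 rad of straight ahead); the raised half of the rocker is its left half (+y) seen with the ports at the far end.
- round_key_top (a point): Centre of the top of the round white key, 36 mm across; moves with it. The console, a flat black unit of 120 x 260 x 32 mm fixed to the desk, has a row of three keys 80 mm apart, in any order, each on a 70 mm square grey plate 4 mm thick. Key tops stand 46 mm above the desk, 10 mm above the plates (4 mm when down).
- round_key (a joint): How far the round key is pushed in: 0 up to 0.006 m (fully in, a firm stop). Needs about 3 N and stays where it is left, so it stays in.
- bar_key_top (a point): Centre of the top face of the long bar key, white, 58 x 24 mm, long side across the row of keys; stands as high as the round key. Moves with the key.
- bar_key (a joint): How far the bar key is pushed down: 0 up to 0.006 m (fully down, a firm stop). Sprung: starts to move at about 1 N, fully down at about 5.6 N, and comes up again when let go.
- square_key_top (a point): Centre of the top face of the square white key, 33 x 33 mm, not to be pressed; as high as the others.
- square_key (a joint): How far the square key is pushed down, 0 to 0.006 m; sprung. To be left alone.
- highlighter: Loose yellow highlighter, 22 x 116 x 17 mm, lying behind the console. Origin at the centre of its underside. Leave alone.
- eraser: Loose eraser with a blue sleeve, 19 x 40 x 13 mm, lying in front of the power box. Origin at the centre of its underside. Leave alone.
- glue_stick: Loose glue stick, 27 mm across, 98 mm tall, standing to the right of the console. Origin at the centre of its underside. Leave alone.
- mug: Loose black and white mug, 81 x 116 x 94 mm, standing at the back. Origin at the centre of its underside. Leave alone.
Mind the look-alikes: they are no part of the job. What is shaped like the power_box but blue or orange is not meant.

How it is judged:
By the outcome, as a careful person would: the job done as asked, in the order asked, and still so for the second after the job is handed in, while the arm keeps its last pose, push and grip.
It also fails if it takes over 48 s, if anything falls off the work surface, if the arm or the gripper's body presses on something with over 40 N, if the wrist force passes 120 N, or if a joint passes its speed limit or range.

## Working session

There is one attempt and no reset: what is moved stays moved. The work goes in short steps, Python scripts to look and compute and a tool call to move; the robot and the scene stay as the last step left them, time stands still between calls to the robot, and variables do not carry over. Pictures are saved under pics/ and viewed, at most 10 in all, crops included, and the job is handed in when it is done.

Besides the shell and the picture viewer there is one more tool, called after "Request:" as a command line: name --argument value ..., lists and objects as JSON in quotes. jog_arm: Moves the arm, as the interface text tells. Its arguments: {"type":"object","properties":{"moves":{"type":"string"},"newtons":{"type":"number"}},"required":["moves"]}

```bash
mkdir -p pics
cat > h.py <<'E'
from workcell import *
import numpy as np, cv2
def ray(c,u,v):
    E=np.array(c["extrinsics"]); d=E[:3,:3]@np.array([(u-c["cx"])/c["fx"],(v-c["cy"])/c["fy"],1]); return E[:3,3],d
def atz(c,u,v,z):
    o,d=ray(c,u,v); return o+d*(z-o[2])/d[2]
def proj(c,p):
    E=np.linalg.inv(np.array(c["extrinsics"])); q=E[:3,:3]@np.array(p)+E[:3,3]; return np.array([c["fx"]*q[0]/q[2]+c["cx"],c["fy"]*q[1]/q[2]+c["cy"]])
E
python3 - <<'E'
from h import *
s=read_state();print(s["t"],s["eef_pos"],s["tcp_rot"],s["wrist_force"])
for n in ["scene","side"]:
    im=read_camera(n);cv2.imwrite(f"pics/{n}0.png",im[:,:,::-1]);print(n,get_calibration(n))
E
```

```text
0.0 [0.15350534 0.55345685 0.20879359] [[-9.63571141e-01  2.67450636e-01 -9.02324558e-04]
 [ 2.67451840e-01  9.63569717e-01 -1.70707812e-03]
 [ 4.12893489e-04 -1.88621958e-03 -9.99998136e-01]] [-0.12661646  0.27874591 -0.94290224]
scene {'fx': 439.58308050523027, 'fy': 439.58308050523027, 'cx': 320.63694537346254, 'cy': 242.3291800807403, 'extrinsics': array([[ 5.11896823e-01, -6.52425255e-01,  5.58840701e-01,
         4.66234937e-02],
       [-8.59046563e-01, -3.88164777e-01,  3.33717109e-01,
        -3.17608017e-01],
       [-8.03193893e-04, -6.50898911e-01, -7.59163989e-01,
         7.58644999e-01],
       [ 0.00000000e+00,  0.00000000e+00,  0.00000000e+00,
         1.00000000e+00]])}
side {'fx': 530.1019016811305, 'fy': 530.1019016811305, 'cx': 319.39569779405235, 'cy': 241.26493340832874, 'extrinsics': array([[ 9.99985392e-01,  2.90243718e-03, -4.55977772e-03,
         5.45216470e-01],
       [ 5.31776851e-03, -6.79367117e-01,  7.33779286e-01,
        -9.51328809e-01],
       [-9.68014762e-04, -7.33792815e-01, -6.79372628e-01,
         9.15210945e-01],
       [ 0.00000000e+00,  0.00000000e+00,  0.00000000e+00,
         1.00000000e+00]])}
```

View pics/scene0.png

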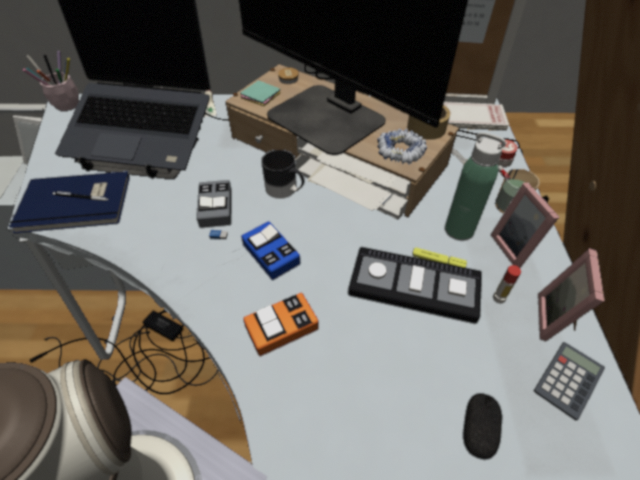

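View pics/side0.png

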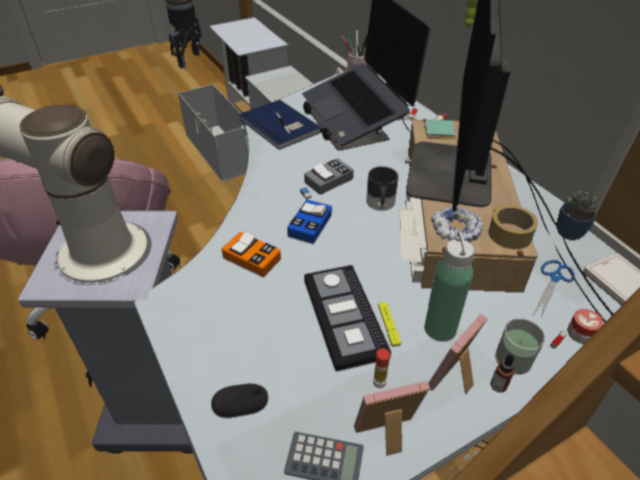

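The scene view shows the grey power box at (214,203), the round key at (377,269), the bar at (417,278) and the square key at (457,286). In the side view the box is at (328,175), round (331,281), bar (343,307) and square (354,336). I'll enlarge these areas.

Run:
```python
from h import *
a=cv2.imread("pics/scene0.png");b=cv2.imread("pics/side0.png")
def cr(im,x,y,w,h,W,H):return cv2.resize(im[y:y+h,x:x+w],(W,H),interpolation=cv2.INTER_CUBIC)
top=np.hstack([cr(a,185,170,60,50,400,333)[:300],cr(b,295,150,60,50,400,333)[:300]])
bot=np.hstack([cr(a,345,240,100,75,400,300),cr(b,300,255,100,75,400,300)])
cv2.imwrite("pics/crops.png",np.vstack([top,bot]))
for n,pts in dict(scene=[(377,269),(417,278),(457,286)],side=[(331,281),(343,307),(354,336)]).items():
    for p in pts: print(n,atz(get_calibration(n),*p,.046))
```

```text
scene [ 0.56845774 -0.13915247  0.046     ]
scene [ 0.58899991 -0.2176614   0.046     ]
scene [ 0.611169   -0.29281507  0.046     ]
side [ 0.56598596 -0.14298292  0.046     ]
side [ 0.59071562 -0.21822711  0.046     ]
side [ 0.61088298 -0.29428785  0.046     ]
```

View pics/crops.png

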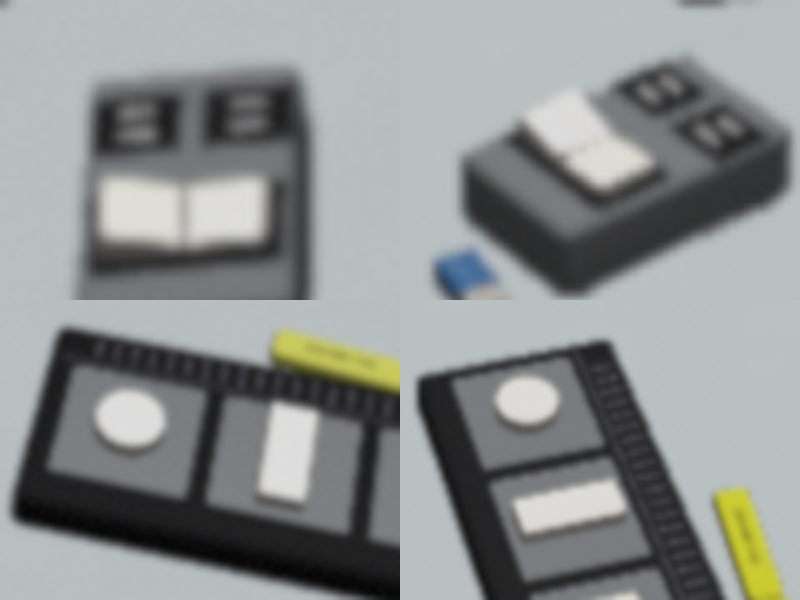

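Run:
```python
from h import *
A=get_calibration("scene");B=get_calibration("side")
print("round",atz(A,377.75,268.75,.046),atz(B,331.75,279.9,.046))
print("bar",atz(A,417.2,277.2,.046),atz(B,342.2,306.2,.046))
a=lambda x,y,z:atz(A,185+x/6.667,170+y/6.667,z); b=lambda x,y,z:atz(B,295+(x-400)/6.667,150+y/6.667,z)
print("pivot",a(185,214,.047),b(586,147,.047)); 
print("raised14",a(140,210,.0515),b(563,127,.0515))
c=[b(*p,.04) for p in[(465,157),(570,235),(785,135),(690,58)]]
for i in range(4):
    d=c[(i+1)%4]-c[i];print(np.linalg.norm(d),np.arctan2(d[1],d[0]))
print(np.mean(c,0))
d=a(300,75,.04)-a(92,75,.04);print("back edge",np.linalg.norm(d),np.arctan2(d[1],d[0]))
print(get_calibration("wrist"))
```

```text
round [ 0.56980957 -0.14018124  0.046     ] [ 0.56769993 -0.13962404  0.046     ]
bar [ 0.59103995 -0.21723814  0.046     ] [ 0.58907113 -0.21602108  0.046     ]
pivot [0.5481703  0.27263173 0.047     ] [0.54769976 0.27238887 0.047     ]
raised14 [0.53858564 0.28354581 0.0515    ] [0.53797916 0.28046364 0.0515    ]
0.07052792859458333 -0.8860100037849048
0.11580455667561357 0.6618917981572426
0.06996437730236674 2.1664549661282244
0.12205169203646675 -2.485423650712504
[0.56587464 0.28390166 0.04      ]
back edge 0.0763155701824553 -1.0343132218004374
{'fx': 417.21808384930205, 'fy': 417.21808384930205, 'cx': 319.4375173696884, 'cy': 239.2002383118699, 'extrinsics': array([[ 0.26779025,  0.91756682,  0.29386988,  0.07837693],
       [ 0.96347525, -0.25441071, -0.08360998,  0.57458554],
       [-0.0019541 ,  0.3055263 , -0.95218163,  0.37343803],
       [ 0.        ,  0.        ,  0.        ,  1.        ]])}
```

Request:
jog_arm --moves "0 4.8 -3.3 0 -0.1; 0 9.6 -6.6 0 -0.2; 0 14.4 -9.9 0 -0.3; 0 19.2 -13.2 0 -0.4; 0 24 -16.5 0 -0.5; 0 28.8 -19.8 -2 -0.6; 0 33.6 -23.1 -6 -0.64; 0 38.1 -26.3 -11 -0.64; 0 38.1 -26.3 -11 -0.64; 0 38.1 -26.3 -11 -0.64" --newtons 40

```text
t: 1.35
eef_pos: [0.5342, 0.2906, 0.0987]
tcp_rot: [[-0.612, 0.791, -0.003], [0.791, 0.612, -0.0], [0.001, -0.002, -1.0]]
wrist_force: [-0.5, 0.7, 0.5]
opening: -0.002
gripper_force: 0.0
```

Run:
```python
from h import *
s=read_state();print(s["t"],s["eef_pos"],s["tcp_rot"],s["wrist_force"],s["opening"],s["q"])
c=get_calibration("wrist");im=read_camera("wrist");cv2.imwrite("pics/w1.png",im[:,:,::-1])
np.save("c1.npy",c,allow_pickle=True)
print(proj(c,[.548,.2725,.047]),proj(c,[.5345,.290,.054]),proj(c,s["eef_pos"]))
```

```text
1.35 [0.53420177 0.29059763 0.09871291] [[-6.12138654e-01  7.90745982e-01 -2.65703412e-03]
 [ 7.90749404e-01  6.12139848e-01 -4.32869352e-04]
 [ 1.28418676e-03 -2.36602421e-03 -9.99996376e-01]] [-0.53941578  0.65315185  0.48989894] -0.0015230434523225518 [ 2.99547126e-01  3.48510021e-01  1.59812566e+00  3.97845464e-04
  1.19762345e+00 -3.59362925e-01]
[319.42971787 292.00979836] [319.45402354 259.83251613] [319.49280467 294.77787861]
```

View pics/w1.png

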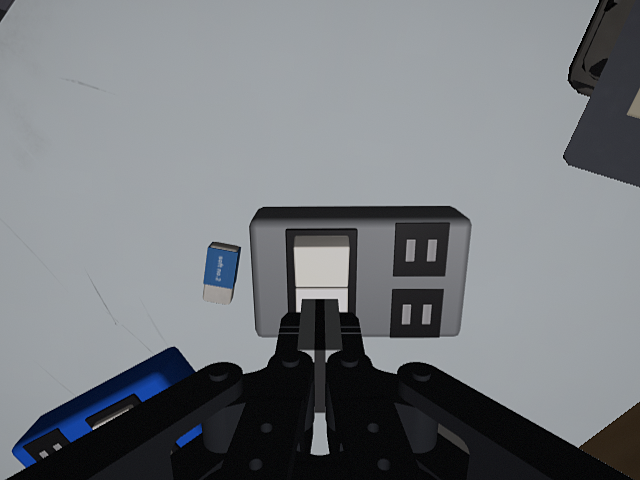

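The wrist view shows the rocker's pivot line at row 287, column 321, within 5 px of the prediction. The box is aligned with the tool, and the raised half spans rows 235–287. Pressing now, 2 mm farther out.

Request:
jog_arm --moves "0 -0.1 0.15 -3.5 0; 0 -0.1 0.15 -4.3 0; 0 -0.1 0.15 -4.8 0; 0 -0.1 0.15 -5.2 0; 0 -0.1 0.15 -5.4 0; 0 -0.1 0.15 -5.4 0"

```text
t: 2.15
eef_pos: [0.534, 0.2926, 0.0461]
tcp_rot: [[-0.613, 0.79, 0.0], [0.79, 0.613, 0.0], [-0.0, 0.0, -1.0]]
wrist_force: [-0.7, 0.0, 0.8]
opening: -0.0
gripper_force: 0.0
```

Request:
jog_arm --moves "0 0 0 -0.1 0; 0 0 0 -0.2 0; 0 0 0 -0.2 0"

```text
t: 2.52
eef_pos: [0.5338, 0.2925, 0.0437]
tcp_rot: [[-0.613, 0.79, -0.0], [0.79, 0.613, -0.0], [0.0, -0.0, -1.0]]
wrist_force: [-0.0, 0.2, 0.4]
opening: 0.002
gripper_force: 0.0
```

Run:
```python
from h import *
w=read_camera("wrist")[:,:,::-1];s=read_camera("side")[:,:,::-1];a=read_camera("scene")[:,:,::-1]
print(read_state()["wrist_force"])
f=lambda im,x,y,w,h,W,H:cv2.resize(im[y:y+h,x:x+w],(W,H),interpolation=cv2.INTER_CUBIC)
cv2.imwrite("pics/p2.png",np.vstack([np.hstack([f(s,290,130,80,60,400,300),f(a,175,160,80,60,400,300)]),f(w,160,170,320,120,800,300)]))
```

```text
[-0.04612006 -0.56805787  0.70612788]
```

View pics/p2.png

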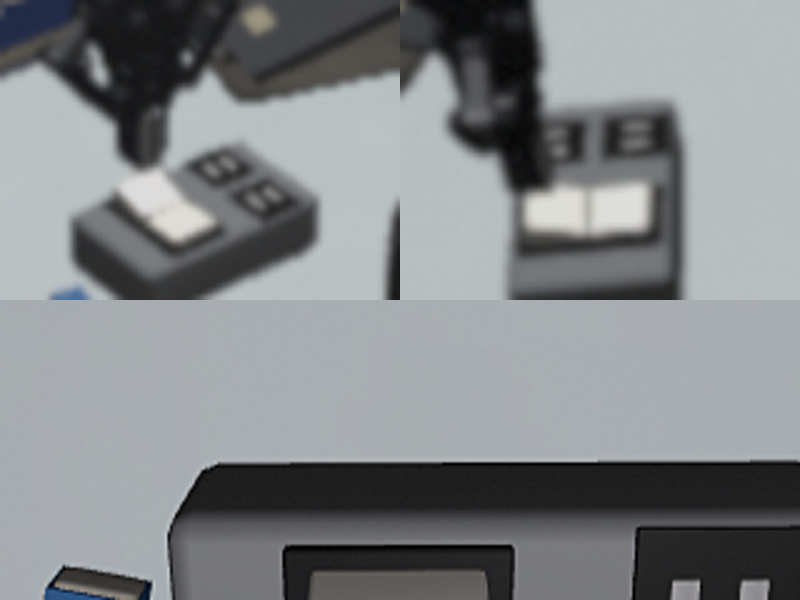

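Run:
```python
from h import *
e=read_state()["eef_pos"]
A=get_calibration("scene");B=get_calibration("side")
p=proj(B,e);print("side crop",(p-[290,130])*5, "scene crop",(proj(A,e)-[175,160])*5+[400,0])
# triangulate raised tip/pivot/finger
def tri(ua,ub):
    o1,d1=ray(A,*ua);o2,d2=ray(B,*ub)
    s=np.linalg.lstsq(np.c_[d1,-d2],o2-o1,rcond=None)[0];P,Q=o1+s[0]*d1,o2+s[1]*d2;return (P+Q)/2,np.linalg.norm(P-Q)
sa=lambda x,y:(175+(x-400)/5,160+y/5);sb=lambda x,y:(290+x/5,130+y/5)
print("finger low",tri(sa(530,187),sb(143,167)));print("pivot mid",tri(sa(587,212),sb(172,207)));print("cal",A["extrinsics"][:3,3])
W=get_calibration("wrist");print(proj(W,e),W["extrinsics"])
```

```text
side crop [140.0903394  194.12737642] scene crop [536.63455084 218.69413869]
finger low (array([0.53559467, 0.29303517, 0.06209183]), np.float64(0.0002940766765907486))
pivot mid (array([0.55114559, 0.27759789, 0.04353689]), np.float64(0.0036275176665519857))
cal [ 0.04662349 -0.31760802  0.758645  ]
[319.42580205 294.77473257] [[ 7.90189684e-01  5.83496624e-01  1.87435194e-01  4.85982680e-01]
 [ 6.12862337e-01 -7.52259589e-01 -2.41878620e-01  3.54270451e-01]
 [-1.35436035e-04  3.06001962e-01 -9.52030872e-01  2.08320908e-01]
 [ 0.00000000e+00  0.00000000e+00  0.00000000e+00  1.00000000e+00]]
```

The pictures show the tips still just above the raised half (visible tip near z = 0.062) with no contact force. The tips end higher than I assumed, so I'll go down step by step and watch the force.

Request:
jog_arm --moves "0 0 0 -0.2 0; 0 0 0 -0.4 0; 0 0 0 -0.4 0"

```text
t: 3.05
eef_pos: [0.5336, 0.2925, 0.0395]
tcp_rot: [[-0.613, 0.79, -0.001], [0.79, 0.613, -0.0], [0.0, -0.001, -1.0]]
wrist_force: [-0.7, 0.1, -0.3]
opening: -0.005
gripper_force: 0.0
```

Request:
jog_arm --moves "0 0 0 -0.2 0; 0 0 0 -0.4 0; 0 0 0 -0.4 0"

```text
t: 3.42
eef_pos: [0.5336, 0.2925, 0.0355]
tcp_rot: [[-0.613, 0.79, -0.001], [0.79, 0.613, -0.0], [0.0, -0.001, -1.0]]
wrist_force: [-0.8, 0.2, -0.5]
opening: -0.002
gripper_force: 0.0
```

Run:
```python
from h import *
w=read_camera("wrist")[:,:,::-1];s=read_camera("side")[:,:,::-1];a=read_camera("scene")[:,:,::-1]
st=read_state();print(st["wrist_force"],st["eef_pos"])
f=lambda im,x,y,w,h,W,H:cv2.resize(im[y:y+h,x:x+w],(W,H),interpolation=cv2.INTER_CUBIC)
cv2.imwrite("pics/p3.png",np.hstack([np.vstack([f(s,290,130,80,60,400,300),f(a,175,160,80,60,400,300)]),f(w,220,200,200,300,400,600)]))
```

```text
[ 1.14469449  0.3032765  -0.68633017] [0.53387196 0.29254076 0.03583391]
```

View pics/p3.png

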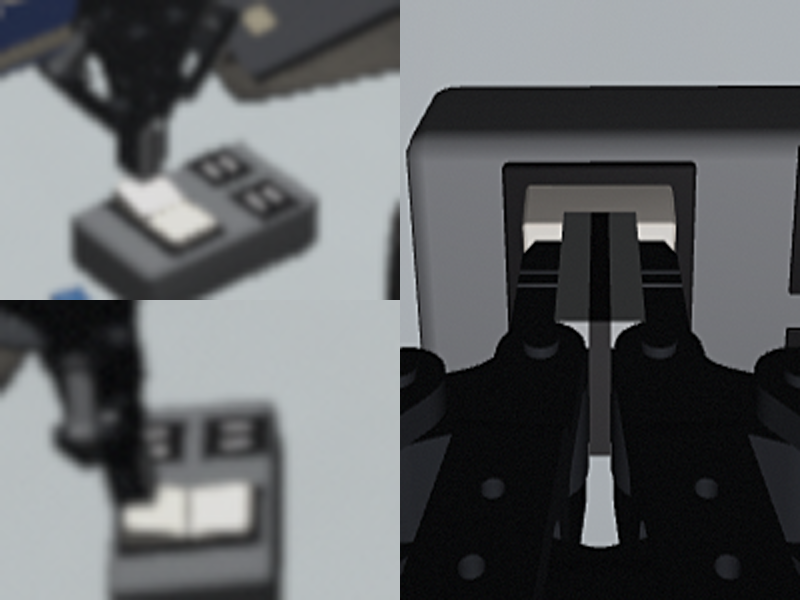

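The fingertips are now just over the outer part of the raised half, so the real tips sit about 18 mm above the reported TCP. Continuing.

Request:
jog_arm --moves "0 0 0 -0.15 0; 0 0 0 -0.3 0; 0 0 0 -0.3 0"

```text
t: 3.95
eef_pos: [0.5338, 0.2926, 0.0329]
tcp_rot: [[-0.613, 0.79, 0.0], [0.79, 0.613, 0.0], [0.0, 0.0, -1.0]]
wrist_force: [-0.7, 0.3, 0.3]
opening: 0.002
gripper_force: 0.4
```

Request:
jog_arm --moves "0 0 0 -0.1 0; 0 0 0 -0.2 0; 0 0 0 -0.2 0"

```text
t: 4.32
eef_pos: [0.5338, 0.2927, 0.0308]
tcp_rot: [[-0.613, 0.79, 0.0], [0.79, 0.613, 0.0], [0.0, 0.0, -1.0]]
wrist_force: [-0.9, 1.0, 2.1]
opening: -0.003
gripper_force: 1.0
```

Request:
jog_arm --moves "0 0 0 -0.15 0; 0 0 0 -0.3 0; 0 0 0 -0.3 0"

```text
t: 4.7
eef_pos: [0.5339, 0.2924, 0.0276]
tcp_rot: [[-0.613, 0.79, 0.0], [0.79, 0.613, -0.0], [-0.0, 0.0, -1.0]]
wrist_force: [0.3, 1.5, 1.4]
opening: 0.001
gripper_force: 0.6
```

Request:
jog_arm --moves "0 0 0 -0.15 0; 0 0 0 -0.3 0; 0 0 0 -0.3 0"

```text
t: 5.08
eef_pos: [0.5339, 0.2926, 0.0254]
tcp_rot: [[-0.613, 0.79, -0.0], [0.79, 0.613, -0.0], [-0.0, -0.0, -1.0]]
wrist_force: [-3.1, 0.5, 7.5]
opening: 0.001
gripper_force: 3.4
```

Request:
jog_arm --moves "0 0 0 -0.1 0; 0 0 0 -0.2 0; 0 0 0 -0.2 0"

```text
t: 5.45
eef_pos: [0.534, 0.2926, 0.0252]
tcp_rot: [[-0.613, 0.79, -0.0], [0.79, 0.613, -0.0], [-0.0, -0.0, -1.0]]
wrist_force: [-8.3, -2.5, 17.6]
opening: 0.0
gripper_force: 9.0
```

There is a firm stop at TCP z = 0.0253 with 17 N, which puts the tips 21.7 mm above the reported TCP. Lifting and checking.

Request:
jog_arm --moves "0 0 0 3 0; 0 0 0 7.5 0; 0 0.5 -6 7.5 0; 0 1 -12 7.5 0; 0 1.5 -18 7.5 0; 0 2 -24 7.5 0; 0 2.5 -30 7.5 0; 0 3 -36 7.5 0; 0 3.5 -43.2 7.5 0; 0 3.5 -43.2 5 0"

```text
t: 6.7
eef_pos: [0.5705, -0.145, 0.0746]
tcp_rot: [[-0.609, 0.793, 0.005], [0.793, 0.609, -0.004], [-0.006, 0.001, -1.0]]
wrist_force: [-0.0, 0.0, -0.6]
opening: -0.001
gripper_force: 0.0
```

Run:
```python
from h import *
w=read_camera("wrist")[:,:,::-1];s=read_camera("side")[:,:,::-1];a=read_camera("scene")[:,:,::-1]
st=read_state();print(st["wrist_force"],st["eef_pos"])
W=get_calibration("wrist");print(proj(W,[.5687,-.14,.046]),proj(W,[.590,-.2166,.046]))
f=lambda im,x,y,w,h,W,H:cv2.resize(im[y:y+h,x:x+w],(W,H),interpolation=cv2.INTER_CUBIC)
cv2.imwrite("pics/p4.png",np.hstack([np.vstack([f(s,290,130,80,60,400,300),f(a,175,160,80,60,400,300)]),f(w,160,60,320,480-60,400,600)]))
```

```text
[-0.71173263  0.07566395 -0.77839618] [ 0.56703216 -0.13942254  0.0709007 ]
[321.5366314  275.72551639] [266.16306523 401.05953179]
```

View pics/p4.png

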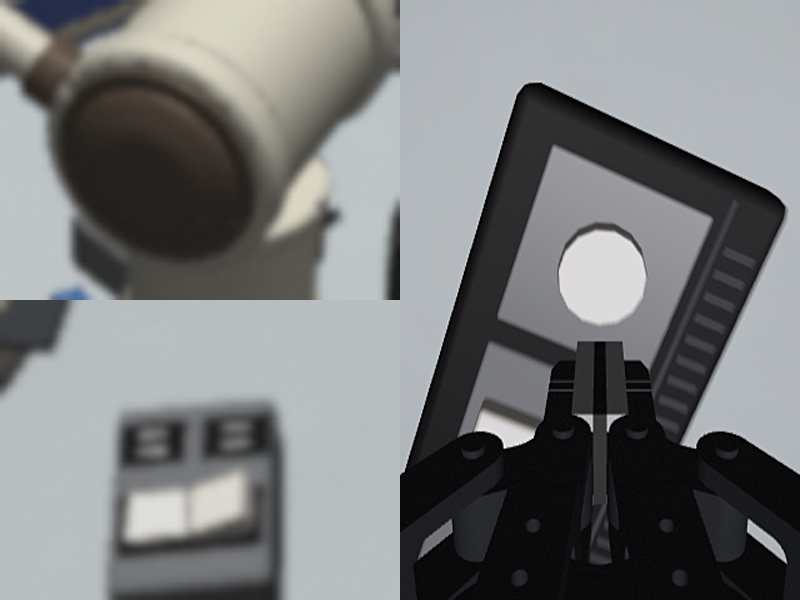

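The rocker is now switched over: the left half lies level, the right half is up, and the box hasn't moved. The round key is at wrist pixel (322,254), just ahead of the tips. The picture was taken while the arm was still settling, which fits my position. Pressing it.

Request:
jog_arm --moves "0 0.1 0 -2.5 0; 0 0.1 0 -4.2 0; 0 0.1 0 -4.5 0; 0 0.1 0 -4.8 0; 0 0.1 0 -5 0; 0 0.1 0 -5 0"

```text
t: 7.6
eef_pos: [0.5704, -0.1395, 0.0235]
tcp_rot: [[-0.613, 0.79, 0.001], [0.79, 0.613, -0.0], [-0.001, 0.001, -1.0]]
wrist_force: [-0.1, 1.4, 2.1]
opening: -0.004
gripper_force: 0.9
```

Request:
jog_arm --moves "0 0 0 -0.1 0; 0 0 0 -0.3 0; 0 0 0 -0.5 0; 0 0 0 -0.5 0"

```text
t: 8.1
eef_pos: [0.5704, -0.1396, 0.0185]
tcp_rot: [[-0.613, 0.79, 0.001], [0.79, 0.613, -0.0], [-0.001, 0.001, -1.0]]
wrist_force: [-0.4, 2.4, 7.2]
opening: -0.004
gripper_force: 3.3
```

Request:
jog_arm --moves "0 0 0 -0.15 0; 0 0 0 -0.25 0; 0 0 0 -0.25 0"

```text
t: 8.48
eef_pos: [0.5705, -0.1396, 0.0183]
tcp_rot: [[-0.613, 0.79, 0.0], [0.79, 0.613, -0.0], [-0.0, 0.0, -1.0]]
wrist_force: [-7.3, 4.4, 22.5]
opening: -0.0
gripper_force: 11.3
```

Firm stop at z = 0.0183 with 22 N, so the round key is in. Next is the bar.

Request:
jog_arm --moves "0 0 0 3.5 0; 0 1 -3.5 4 0; 0 2 -7.7 4 0; 0 2 -7.7 4 0; 0 2 -7.7 4 0"

```text
t: 9.1
eef_pos: [0.589, -0.2159, 0.0544]
tcp_rot: [[-0.613, 0.79, -0.002], [0.79, 0.613, 0.001], [0.002, -0.001, -1.0]]
wrist_force: [0.5, 0.6, -0.2]
opening: -0.004
gripper_force: 0.0
```

Run:
```python
from h import *
W=get_calibration("wrist");st=read_state();print(st["wrist_force"],st["eef_pos"])
w=read_camera("wrist")[:,:,::-1];s=read_camera("side")[:,:,::-1];a=read_camera("scene")[:,:,::-1]
print(proj(W,[.5687,-.14,.04]),proj(W,[.590,-.2166,.046]))
f=lambda im,x,y,w,h,W,H:cv2.resize(im[y:y+h,x:x+w],(W,H),interpolation=cv2.INTER_CUBIC)
cv2.imwrite("pics/p5.png",np.hstack([np.vstack([f(s,300,255,100,75,400,300),f(a,345,240,100,75,400,300)]),f(w,160,60,320,420,400,600)]))
```

```text
[ 0.4724391   0.60749893 -0.20666822] [ 0.58900297 -0.21591268  0.05435852]
[393.28610632 119.64740856] [320.25484643 289.12781677]
```

View pics/p5.png

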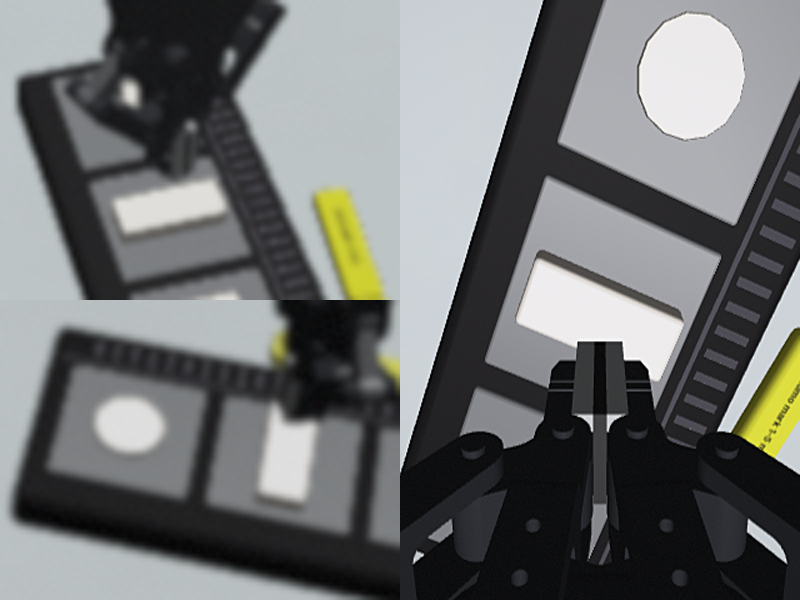

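The round key is in (no side wall visible). The bar's centre is at wrist pixel (321,283), about 6 px from the prediction, so the tips are over it. Pressing it down to hold.

Request:
jog_arm --moves "0 0 0 -2 0; 0 0 0 -2.8 0; 0 0 0 -3.1 0; 0 0 0 -3.4 0; 0 0 0 -3.7 0; 0 0 0 -3.9 0; 0 0 0 -3.9 0; 0 0 0 -3.9 0"

```text
t: 10.25
eef_pos: [0.59, -0.2165, 0.0183]
tcp_rot: [[-0.613, 0.79, -0.0], [0.79, 0.613, 0.0], [0.0, -0.0, -1.0]]
wrist_force: [-6.6, 4.7, 13.8]
opening: 0.001
gripper_force: 6.9
```

Request:
jog_arm --moves "0 0 0 -0.1 0; 0 0 0 -0.1 0; 0 0 0 -0.1 0; 0 0 0 -0.1 0"

```text
t: 10.75
eef_pos: [0.59, -0.2165, 0.0182]
tcp_rot: [[-0.613, 0.79, -0.0], [0.79, 0.613, -0.0], [0.0, -0.0, -1.0]]
wrist_force: [-9.4, 6.0, 18.6]
opening: 0.001
gripper_force: 9.4
```

Run:
```python
from h import *
s=read_camera("side")[:,:,::-1];a=read_camera("scene")[:,:,::-1]
st=read_state();print(st["wrist_force"],st["eef_pos"])
f=lambda im,x,y,w,h,W,H:cv2.resize(im[y:y+h,x:x+w],(W,H),interpolation=cv2.INTER_CUBIC)
cv2.imwrite("pics/p6.png",np.hstack([f(s,290,245,120,120,400,400),f(a,345,230,140,100,400,400)]))
```

```text
[-8.3305586   5.3737431  19.12548433] [ 0.59003323 -0.21648158  0.0181683 ]
```

View pics/p6.png

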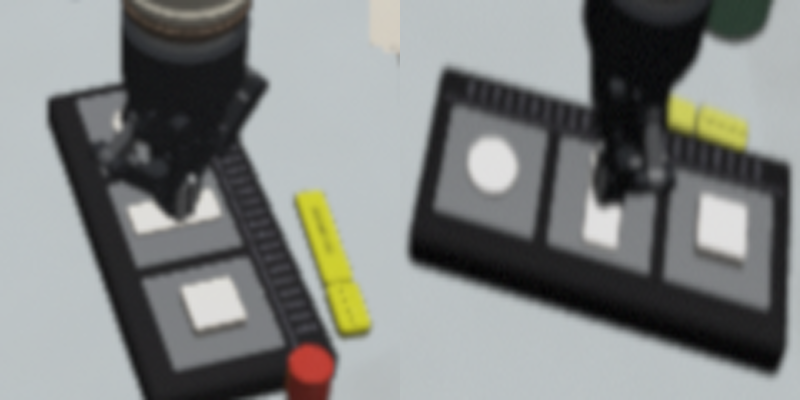

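The fingers are on the middle of the bar, which is down. The round key is in and the square key and highlighter are untouched.

```bash
python3 -c "
from workcell import *
print(finish_job())"
```

```text
the job is handed in; nothing more can be done
None
```

The job is handed in: rocker switched over, then the round key pushed in, then the bar key pressed to its stop and still held down at about 19 N; the pictures show the square key up and the power box and highlighter unmoved, and nothing pushed the other loose things.

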